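# Latch a tub down in the one-handed opening aid

## Robot

A 6-joint arm with a two-finger parallel gripper is mounted at the origin on a cart in front of the work surface, level with it; the furniture and walls round the work are solid. World frame = base frame: x ahead of the robot, y to its left, z up, the work surface at z = 0. Lengths are in mm, angles in rad, forces in N, time in s.
With the tool pointing down it reaches from about 300 to 775 mm from the base axis. Payload 14.6 kg.
Tool frame: the origin (TCP) lies at the very end of the fingers, on their centre line; the grasp point (between the pads) lies 19 mm behind it; z points along the fingers, y is the line along which they close (so a half turn about z gives the same grasp; the last joint's range is limited). The gripper opens to 94 mm and grips with 3 to 60 N. Pads are 16 mm wide; open, the fingers measure 119 mm over their backs; the gripper's body (75 mm by 177 mm) begins 78 mm behind the grasp point.
Start: joints at [-1.282, 0.3, 1.521, -0, 1.321, -0.067], TCP at [191.58, -515.545, 205.446] pointing down, gripper open.
Joint ranges: [-3.03, 3.03], [-0.79, 2.21], [0.23, 2.52], [-1.04, 4.18], [0, 3.07], [-2.55, 2.55]. Speed limits (rad/s): [2.22, 2.22, 2.57, 3.14, 3.14, 3.14].

## Interface

Orientations are given as [roll, pitch, yaw] about the fixed x, y, z axes, in that order (R = Rz(yaw) Ry(pitch) Rx(roll)).
In Python, from cell import manip, optics gives the robot as it stands.
- The arm moves only by the shell command python3 -m crank 'ROWS' [FORCE]. ROWS is JSON, a list of rows, each a list of 7 numbers: the opening in per cent of the stroke, from 0 (shut) to 100 (fully open), then the shift along the tool's x, y, z in mm, then the turn, a rotation vector about the tool's x, y, z in rad. A call has 1 to 10 rows; each row is the pose to reach, as a shift and turn from the pose commanded when the call began, along the tool's axes at that moment; what a row does not reach only later rows make up. A row lasts 1/10 s, in which the tool goes at most 50 mm and 8.59 degrees, less where a joint would pass 70% of its speed; a pose out of reach is approached as far as the arm can. A call with a gripper value outside its range is refused whole. The fingers move at their own pace and stop on an object; FORCE is the grip in N (left out, the last holds). Time passes only in rows, so rows that repeat a pose let the fingers close. It gives the time, the measured TCP pose, the force, the opening and the grip force at its end, in the units of the state.
- manip.read_state(): the state, without advancing time (a new reading comes with each control period).
- optics.camera(name): name is "scene" or "top" or "wrist"; returns (picture, depth): 420x560x3 uint8, red, green, blue; 420x560 float32, mm along the optical axis (not along the pixel's ray), 0 where there is no reading.
- optics.calibration(name): a dict with "camera_matrix" (3x3 intrinsics, pixels), "k1" (the pictures are not rectified: a ray, as slopes to the right and down, at radius r is drawn at 1 + k1 r^2 times it, then the intrinsics apply), "R" (3x3) and "t" (3): a world point X has camera coordinates R X + t. Camera axes: x right, y down, z forward; pixel columns grow to the right and rows downward; lengths in mm; the calibration is good to about 2 mm. A picture is of the moment at which its call begins: read the wrist's pose just before it. calibration takes no time and is no camera call; for the wrist camera it gives the pose at the moment of the call.
- manip.sign_off(): hands the job in; it is judged then, once.
The state is a dict: "clock": time; "joints": joint angles; "qd": joint speeds; "effort": joint torques, N m; "eef_pos": TCP position; "eef_rot": TCP orientation; "wrist_force": force on the tool from outside, world axes, zero at the start; "moment": the same for the moment, N m; "finger_gap": finger opening in mm; "finger_force": force on a finger pad.
Only numpy, scipy, OpenCV 4.12 (cv2) and the standard library are available. Lean on these libraries where they do the work, as an engineer would, in place of code of your own. Each camera call takes 0.05 s, during which the arm holds its last target. There are 200 camera calls.

## Task

Get the flat food tub ready for one-handed opening: put it on the white holder with its lid up, snug in the corner of the two metal fences so that it stands on the sprung dark metal tray, then press it down until the catch snaps over the tray and keeps it down when you let go. Keep the tub level and leave the jar, the pepper mill and the mug where they are.

Things in the scene. Friction and masses are not known exactly. Their poses are not given: they have to be found in the camera images.
- tub: Low rectangular food tub with rounded corners, white sides and a printed flat lid, loose on the worktop, lid up: 63 (its x, across) x 105 (its y, along) x 26 mm high, about 60 x 100 mm at its contact faces, 0.10 to 0.21 kg. Origin: centre of its underside; z up.
- holder: Fixed opening aid: white block, flat deck 58 mm above the worktop, with a 66 (holder x) x 107 mm (holder y) well that the sprung dark metal tray fills level with the deck. Origin: on the worktop below the well's centre; x points to the long fence, y to the short fence, z up. Open deck: 57 mm wide before the well (x -90 to -33 mm) and 58 mm on its -y side (y -111 to -53 mm).
- corner (a point): Meeting point of the inner faces of the steel fences, at deck height (holder x 33, y 53.5, z 58 mm), axes as holder. Fences are 5 mm thick, 20 mm above the deck. Long one: face at x = 33, from y = -91 to 58. Short one: face at y = 53.5, x -33 to 33, with a 26 mm gap mid-way. Tub fully in the corner, long side along the long fence: its origin is at about holder x 3, y 3.5 mm.
- tray_top (a point): Centre of the top of the sprung tray (dark metal plate 63 x 104 mm in the well), 57.5 mm above the worktop when up; moves down with it. The well is only a few mm larger than the tub: the tub sinks with the tray only if within about 4 mm of both fences, else it lands on the deck's edge.
- holder_tray (a joint): How far the tray is pressed down (m): 0 = up, 0.020 = bottom stop. Spring: 5 N up at 0, 9 N at the bottom; passing the catch adds up to about 5 N. The catch snaps over the tray's tongue at 18 to 19 mm; let go, the latched tray stays about 17 mm down (the tub then stands about 9 mm above the deck). Unlatched it springs back up.
- holder_catch (a joint): How far the sprung catch bolt is pushed back (m): 0 = forward (at rest, also when latched), about 0.006 while the tray's tongue passes. It works by itself. It sits in a white box beyond the short fence (holder y 56 to 118 mm, up to 62 mm high).
- jar: Bystander: jar with a red lid, 65 mm wide, 100 mm high. Origin: centre of its underside.
- mill: Bystander: wooden pepper mill, 58 mm wide, 170 mm high. Origin: centre of its underside.
- mug: Bystander: spotted white mug with handle, 82 x 117 x 91 mm high. Origin: centre of its underside.
Things that resemble listed ones, but are neither listed nor needed, are in the scene too. There is more than one size of the tub; the one meant has the size given above.

How it is judged (in metres and radians):
On the way, in this order (a step that is already met when the one before it is completed fails the run):
1. the tub stands level in the corner of the fences, over the tray while the tray is still up (x of tub in the frame of holder between -0.004 and 0.009 m and y of tub in the frame of holder between -0.004 and 0.009 m and z of tub in the frame of holder below 0.062 m and angle between tub's own z axis and vertical below 0.08 rad and value of joint holder_tray below 0.005 m), for 0.2 s.
2. the tub is pressed down with the tray past the catch (value of joint holder_tray above 0.0155 m and contact force between tub and holder_tray above 1 N).
At the end, for the whole second after the job is handed in: The tray is latched: at least 15 mm down by itself with the catch bolt forward (under 3 mm back); the tub lies level (within 0.08 rad), lid up, sunk in the well on the tray, centre within 11 mm of the well's centre, its long side along the long fence (within 0.12 rad), at rest (value of joint holder_tray above 0.015 m and value of joint holder_catch below 0.003 m and horizontal distance between tub and holder below 0.011 m and angle between the y axis of tub and the y axis of holder, either way round below 0.12 rad and z of tub in the frame of holder below 0.045 m and angle between tub's own z axis and vertical below 0.08 rad and linear speed of tub below 0.01 m/s); the robot touches nothing.
It fails at once if the jar, the pepper mill or the mug is moved more than 30 mm (distance of any of jar, mill, mug from where it was at the start of the episode above 0.03 m).
It fails at once if the tub is tipped more than 0.6 rad (angle between tub's own z axis and vertical above 0.6 rad).
It also fails if it takes over 69 s, if anything falls off the work surface, if the arm or the gripper's body presses on something with over 40 N, if the wrist force passes 120 N, or if a joint passes its speed limit or range.

## Working session

There is one attempt and no reset: what is moved stays moved. The work goes in short steps, Python scripts to look and compute and a shell command to move; the robot and the scene stay as the last step left them, time stands still between calls to the robot, and variables do not carry over. Pictures are saved under pics/ and viewed, at most 10 in all, crops included, and the job is handed in when it is done.

```bash
mkdir -p pics
cat > h.py <<'E'
import numpy as np, cv2
from cell import manip, optics
def snap(n,f):
    c=optics.calibration(n); p,d=optics.camera(n); cv2.imwrite('pics/'+f+'.png',p[:,:,::-1]); np.savez('pics/'+f+'.npz',p=p,d=d,K=c["camera_matrix"],k1=c["k1"],R=c["R"],t=c["t"])
def pts(f,uv,z=None):
    a=np.load('pics/'+f+'.npz'); K=a['K'];k1=float(a['k1']);out=[]
    for u,v in uv:
        s=np.array([(u-K[0,2])/K[0,0],(v-K[1,2])/K[1,1]]); q=s.copy()
        for _ in range(20): q=s/(1+k1*(q@q))
        r=np.r_[q,1]
        d=np.asarray(a['d'])[int(round(v)),int(round(u))]
        if z is not None:
            o=-a['R'].T@a['t']; w=a['R'].T@r; X=o+w*(z-o[2])/w[2]
        else: X=a['R'].T@(r*d-a['t'])
        out.append(X)
    return np.round(out,1)
E
python3 - <<'E'
from h import *
snap('scene','s0');snap('top','t0')
print(manip.read_state())
E
```

```text
{'clock': 0.1, 'joints': array([-1.28159903e+00,  3.00405608e-01,  1.52148051e+00,  6.87713702e-06,
        1.32073740e+00, -6.65993657e-02]), 'qd': array([-0.00032256, -0.00144387, -0.00152624, -0.00088147,  0.00056787,
        0.00162139]), 'effort': array([ 1.60296400e-03, -5.32650375e+01, -3.53284729e+01,  7.09766708e-02,
        2.34916684e-02, -5.66128767e-05]), 'eef_pos': array([ 191.51907647, -515.33263384,  204.96480832]), 'eef_rot': array([-3.14056452e+00, -7.52506726e-05,  3.55794919e-01]), 'wrist_force': array([0.09152513, 0.01203324, 0.45589773]), 'moment': array([0.0238406 , 0.04721029, 0.04764262]), 'finger_force': 0.0, 'finger_gap': 94.28446105471004}
```

View pics/t0.png

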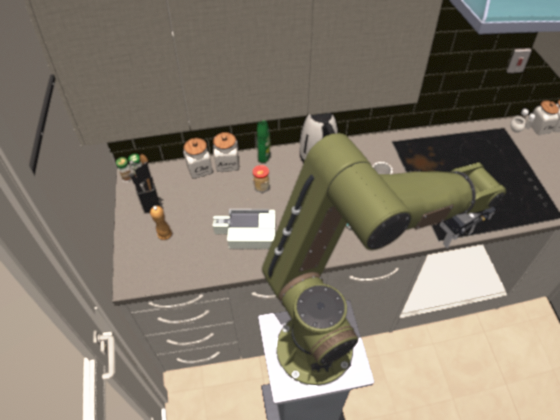

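View pics/s0.png

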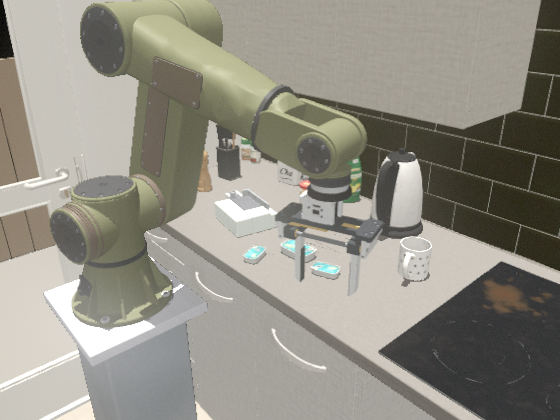

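The top view shows the holder at (250,228), the jar at (261,178) and the mill at (160,222). The scene view shows three tubs at (255,254), (298,250) and (325,270), and the mug at (413,258). Next I'll enlarge both.

Run:
```python
from h import *
s=cv2.imread('pics/s0.png');t=cv2.imread('pics/t0.png')
a=cv2.resize(s[180:290,200:360],(800,550),interpolation=cv2.INTER_CUBIC);cv2.imwrite('pics/s0c.png',a)
b=cv2.resize(t[195:260,200:290],(800,578),interpolation=cv2.INTER_CUBIC);cv2.imwrite('pics/t0c.png',b)
print(pts('s0',[(255,254),(298,250),(325,269),(413,243)]))
print(pts('t0',[(230,245),(275,245),(275,215),(261,173),(157,212)]))
```

```text
[[ 364.2  -79.6   15.1]
 [ 165.6 -467.4  270.1]
 [ 452.5 -269.5   16.9]
 [ 660.8 -396.6   71.3]]
[[435.1 218.9  24.3]
 [183.4  92.3 358.9]
 [557.8  29.6   2. ]
 [696.9  59.1 100.4]
 [529.7 457.6 158.6]]
```

View pics/s0c.png

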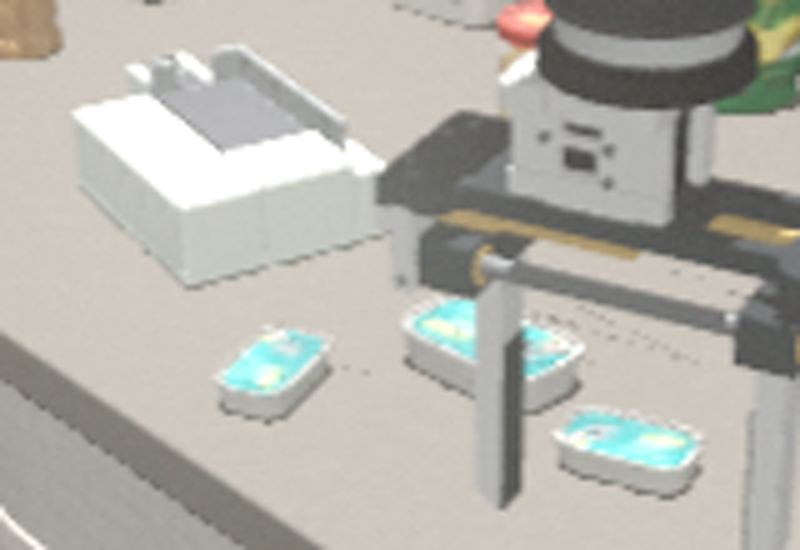

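View pics/t0c.png

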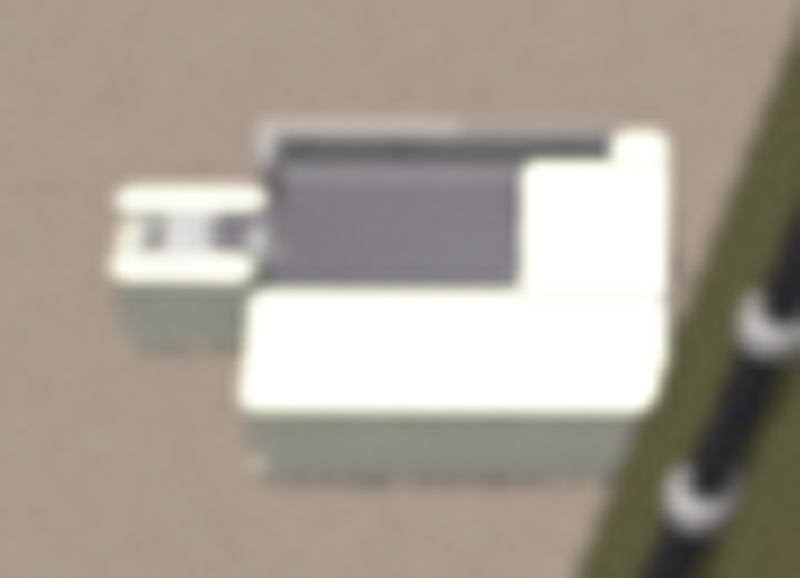

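The crops show the holder's x axis is roughly world +x and its y roughly world +y. The tray corners in the enlarged top crop are about (275,165), (520,165), (520,285) and (262,285). The middle tub in the scene view, partly hidden by a finger, looks the largest. I'll measure all three.

Run:
```python
from h import *
s=np.load('pics/s0.npz'); p=s['p']
hsv=cv2.cvtColor(p,cv2.COLOR_RGB2HSV)
# lid corners (approx rim outline) by crop px/5+offset
def c(l): return [(200+x/5,180+y/5) for x,y in l]
print('L',pts('s0',c([(215,380),(270,325),(331,338),(275,395)]),26).tolist())
print('M',pts('s0',c([(403,320),(455,295),(585,350),(525,383)]),26).tolist())
print('R',pts('s0',c([(553,437),(585,405),(705,440),(680,470)]),26).tolist())
def m(l): return [(200+x/8.889,195+y/8.889) for x,y in l]
print('deck',pts('t0',m([(246,410),(655,410),(668,130)]),58).tolist())
print('deck d',pts('t0',m([(265,395),(640,395),(650,145),(540,180)])).tolist())
print('tray',pts('t0',m([(520,165),(520,285),(262,285)]),58).tolist())
print('box',pts('t0',m([(120,185),(112,275)]),62).tolist())
print('fence top',pts('t0',m([(258,120),(608,135)]),78).tolist())
```

```text
L [[321.1, -80.7, 26.0], [382.7, -52.2, 26.0], [399.3, -87.5, 26.0], [335.9, -115.6, 26.0]]
M [[443.8, -99.2, 26.0], [486.7, -97.0, 26.0], [497.6, -194.2, 26.0], [447.0, -197.9, 26.0]]
R [[419.2, -248.3, 26.0], [455.1, -236.5, 26.0], [477.0, -304.2, 26.0], [445.6, -315.4, 26.0]]
deck [[430.3, 225.0, 58.0], [400.0, 61.9, 58.0], [540.6, 31.4, 58.0]]
deck d [[434.2, 216.5, 60.9], [409.7, 66.4, 56.0], [541.0, 39.2, 48.9], [525.0, 89.0, 57.0]]
tray [[533.7, 96.2, 58.0], [471.8, 105.9, 58.0], [491.4, 211.1, 58.0]]
box [[551.2, 264.0, 62.0], [505.0, 271.9, 62.0]]
fence top [[562.3, 202.6, 78.0], [527.1, 59.1, 78.0]]
```

```bash
cat >> h.py <<'E'
def go(x,y,z,yaw):
    from scipy.spatial.transform import Rotation as Q
    s=manip.read_state(); A=Q.from_euler('xyz',s['eef_rot']); B=Q.from_euler('xyz',[np.pi,0,yaw])
    print('row',np.round(A.inv().apply(np.array([x,y,z])-s['eef_pos']),1),np.round((A.inv()*B).as_rotvec(),3),'t',round(s['clock'],2))
E
python3 -c "
from h import *
go(468,-147,205,1.64)"
python3 -m crank '[[100,387,-249,0,0,0,-1.284],[100,387,-249,0,0,0,-1.284],[100,387,-249,0,0,0,-1.284],[100,387,-249,0,0,0,-1.284],[100,387,-249,0,0,0,-1.284],[100,387,-249,0,0,0,-1.284],[100,387,-249,0,0,0,-1.284],[100,387,-249,0,0,0,-1.284],[100,387,-249,0,0,0,-1.284],[100,387,-249,0,0,0,-1.284]]'
python3 -m crank '[[100,0,0,0,0,0,0],[100,0,0,0,0,0,0]]'
python3 -c "
from h import *
snap('wrist','w1');snap('scene','s1'); print(manip.read_state()['eef_pos'],manip.read_state()['eef_rot'])"
```

```text
row [ 3.875e+02 -2.490e+02  2.000e-01] [-1.000e-03 -1.000e-03 -1.284e+00] t 0.1
clock: 1.1
eef_pos: [469.3, -143.8, 205.2]
eef_rot: [-3.141, -0.001, 1.647]
wrist_force: [0.8, -0.3, -0.8]
finger_gap: 94.0
finger_force: 0.0
clock: 1.3
eef_pos: [467.1, -148.0, 205.2]
eef_rot: [-3.141, -0.0, 1.639]
wrist_force: [-0.8, 0.3, -0.1]
finger_gap: 93.8
finger_force: 0.0
[ 466.92541038 -148.53279605  205.4331569 ] [-3.14139232e+00  6.77979670e-05  1.63748077e+00]
```

View pics/w1.png

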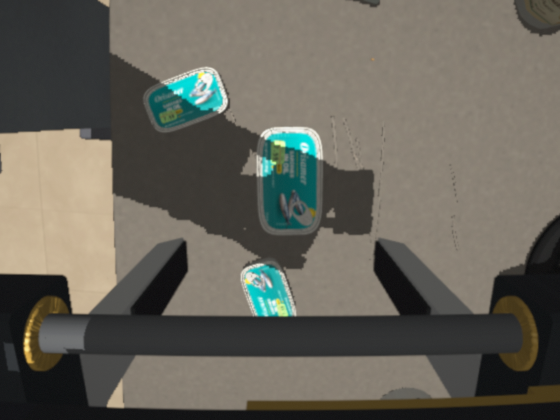

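The wrist view shows the target tub upright in the picture. Its outline edges are at about (258,180), (323,180), (291,126) and (289,235), and the smaller tubs are at (186,98) and (270,290). Now I'll convert these to positions.

Run:
```python
from h import *
P=pts('w1',[(258,180),(323,180),(291,126),(289.5,235)],26);print(P.tolist())
print(pts('w1',[(290,180)]), np.linalg.norm(P[0]-P[1]),np.linalg.norm(P[2]-P[3]))
# contour fit: height above the table from depth
a=np.load('pics/w1.npz');d=a['d']
uv=[(u,v) for u in range(235,345) for v in range(105,255)]
X=pts('w1',uv); m=(X[:,2]>18)&(X[:,2]<32)
r=cv2.minAreaRect(X[m][:,:2].astype(np.float32));print(r,np.median(X[m][:,2]))
```

```text
[[444.4, -139.3, 26.0], [506.5, -135.1, 26.0], [472.2, -86.6, 26.0], [478.5, -192.2, 26.0]]
[[ 475.1 -137.8   22.5]] 62.24186693858085 105.78775921627228
((474.7408447265625, -139.73724365234375), (62.94584655761719, 104.46473693847656), 4.267885684967041) 23.3
```

```bash
python3 -c "
from h import *
go(475,-139.5,5,1.638)"
```

```text
row [  8.5   8.7 200.4] [-0.     0.    -0.001] t 1.4
```

```bash
python3 -m crank '[[100,8.5,8.7,50,0,0,0],[100,8.5,8.7,90,0,0,0],[100,8.5,8.7,130,0,0,0],[100,8.5,8.7,160,0,0,0],[100,8.5,8.7,180,0,0,0],[100,8.5,8.7,190,0,0,0],[100,8.5,8.7,195,0,0,0],[100,8.5,8.7,195,0,0,0],[100,8.5,8.7,195,0,0,0]]'
python3 -c "
from h import *
go(475,-139.5,5,1.638);snap('wrist','w2')"
```

```text
clock: 2.3
eef_pos: [476.2, -138.7, 11.4]
eef_rot: [3.14, 0.001, 1.639]
wrist_force: [0.2, -0.2, 0.3]
finger_gap: 94.0
finger_force: 0.0
row [-0.7 -1.2  6.4] [0.001 0.001 0.001] t 2.3
```

View pics/w2.png

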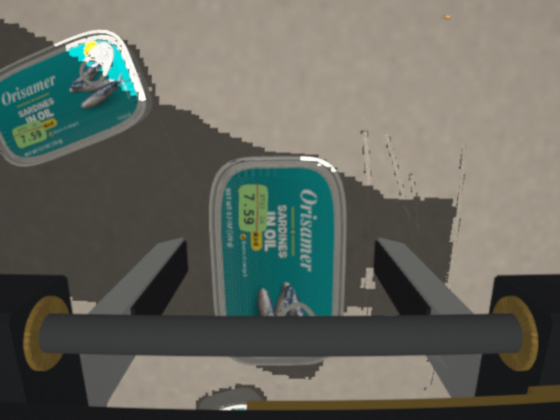

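The tub lies between the fingers: its sides are at columns 210 and 345, and the fingers at 187 and 375. I'll lower and grip.

```bash
python3 -m crank '[[100,0,-1,4,0,0,0],[100,0,-1,6,0,0,0],[100,0,-1,6,0,0,0],[60,0,-1,6,0,0,0],[60,0,-1,6,0,0,0],[60,0,-1,6,0,0,0],[60,0,-1,6,0,0,0],[60,0,-1,6,0,0,0],[60,0,-1,6,0,0,0],[60,0,-1,6,0,0,0]]' 20
python3 -m crank '[[60,0,0,0,0,0,0],[60,0,0,0,0,0,0],[60,0,0,0,0,0,0],[60,0,0,0,0,0,0]]' 20
```

```text
clock: 3.35
eef_pos: [474.7, -138.3, 4.5]
eef_rot: [3.142, 0.0, 1.64]
wrist_force: [0.7, 0.5, 0.5]
finger_gap: 59.7
finger_force: 20.0
clock: 3.75
eef_pos: [474.7, -138.3, 4.5]
eef_rot: [3.142, -0.0, 1.64]
wrist_force: [0.4, -0.6, 0.6]
finger_gap: 59.5
finger_force: 20.0
```

```bash
python3 -m crank '[[55,0,0,-20,0,0,0],[55,0,0,-50,0,0,0],[55,0,0,-90,0,0,0],[55,0,0,-130,0,0,0],[55,0,0,-165,0,0,0],[55,0,0,-175,0,0,0],[55,0,0,-175,0,0,0]]'
python3 -c "
from h import *
go(490,20,180,1.387)"
```

```text
clock: 4.45
eef_pos: [474.9, -138.4, 179.9]
eef_rot: [3.14, 0.001, 1.64]
wrist_force: [0.4, -0.0, -2.2]
finger_gap: 59.7
finger_force: 20.0
row [ 1.57e+02  2.59e+01 -1.00e-01] [0.002 0.001 0.253] t 4.45
```

```bash
python3 -m crank '[[55,30,5,0,0,0,0.05],[55,65,11,0,0,0,0.1],[55,100,16,0,0,0,0.16],[55,130,21,0,0,0,0.2],[55,150,25,0,0,0,0.24],[55,157,26,0,0,0,0.253],[55,157,26,0,0,0,0.253],[55,157,26,0,0,0,0.253]]'
python3 -c "
from h import *
snap('wrist','w3');snap('top','t3');snap('scene','s3')"
```

```text
clock: 5.25
eef_pos: [489.5, 19.3, 178.6]
eef_rot: [-3.14, 0.0, 1.387]
wrist_force: [0.0, 0.1, -1.9]
finger_gap: 59.4
finger_force: 20.0
```

View pics/w3.png

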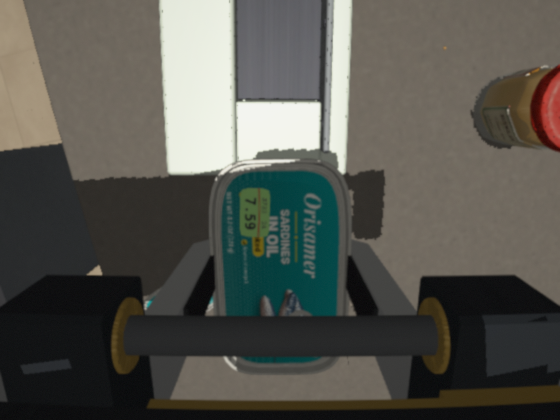

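The wrist view shows the well's near corners at (236,101) and (322,101), its left edge running vertically up to (234,0), and the deck's left edge from (162,0) to (167,174). The tub is square in the grip.

Run:
```python
from h import *
print(pts('w3',[(236,101),(234,5),(162,5),(167,174),(321,101),(322,5)],58).tolist(), pts('w3',[(200,100),(280,130),(280,50)]).tolist())
P=pts('w3',[(210,265),(350,265),(281,160),(281,370)],168+2+26-5).tolist();print(P)
```

```text
[[470.0, 105.1, 58.0], [482.6, 173.1, 58.0], [430.1, 183.8, 58.0], [403.7, 60.1, 58.0], [534.1, 93.1, 58.0], [546.3, 161.2, 58.0]] [[443.0, 111.0, 58.6], [499.2, 77.3, 58.6], [510.0, 135.6, 57.5]]
[[456.1, 25.6, 191.0], [521.1, 13.5, 191.0], [498.1, 68.0, 191.0], [478.5, -37.2, 191.0]]
```

```bash
python3 -c "
from h import *
go(492.3,155.7,63.5,1.387)"
```

```text
row [134.6 -22.5 115.7] [-0.     0.    -0.001] t 5.4
```

```bash
python3 -m crank '[[55,30,-5,0,0,0,0],[55,65,-11,0,0,0,0],[55,100,-17,0,0,0,0],[55,125,-21,10,0,0,0],[55,134.5,-22.5,40,0,0,0],[55,134.5,-22.5,70,0,0,0],[55,134.5,-22.5,90,0,0,0],[55,134.5,-22.5,102,0,0,0],[55,134.5,-22.5,106,0,0,0],[55,134.5,-22.5,106,0,0,0]]'
python3 -c "
from h import *
go(492.3,155.7,63.5,1.387);snap('wrist','w4')"
```

```text
clock: 6.4
eef_pos: [492.6, 156.2, 73.7]
eef_rot: [3.141, -0.0, 1.386]
wrist_force: [-0.1, 0.4, -0.2]
finger_gap: 60.1
finger_force: 20.0
row [-0.5 -0.2 10.2] [ 0.    -0.    -0.001] t 6.4
```

View pics/w4.png

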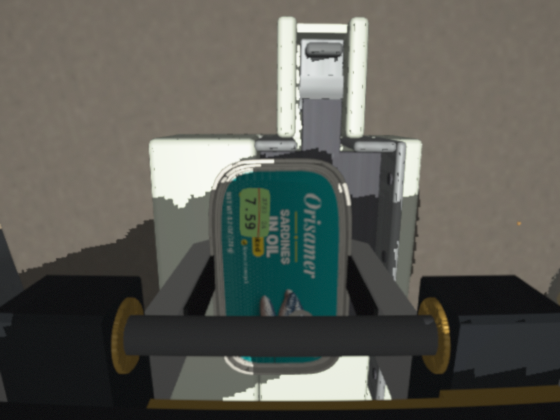

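The tub is over the deck. The short fence is at about row 145, just past the tub's end at row 160. The right finger clears the long fence, whose inner face is at about column 395. I'll set the tub down.

```bash
python3 -m crank '[[55,0,0,4,0,0,0],[55,0,0,8,0,0,0],[55,0,0,9.5,0,0,0],[55,0,0,10,0,0,0],[55,0,0,10,0,0,0]]'
python3 -m crank '[[74,0,0,0,0,0,0],[74,0,0,0,0,0,0],[74,0,0,0,0,0,0],[74,0,0,0,0,0,0],[74,0,0,-5,0,0,0],[74,0,0,-25,0,0,0],[74,0,0,-60,0,0,0],[74,0,0,-90,0,0,0],[74,0,0,-90,0,0,0]]'
```

```text
clock: 6.95
eef_pos: [492.3, 156.4, 63.5]
eef_rot: [-3.142, 0.0, 1.387]
wrist_force: [-0.8, 0.1, -1.5]
finger_gap: 59.7
finger_force: 20.0
clock: 7.85
eef_pos: [493.9, 156.9, 157.7]
eef_rot: [3.135, -0.003, 1.387]
wrist_force: [0.4, -0.3, -0.6]
finger_gap: 69.6
finger_force: 0.0
```

```bash
python3 -c "
from h import *
go(441.2,165.2,64,1.387)"
python3 -m crank '[[0,0,-25,0,0,0,0],[0,0,-52,0,0,0,0],[0,0,-52,0,0,0,0],[0,0,-52,0,0,0,0],[0,0,-52,0,0,0,0],[0,0,-52,0,0,0,0],[0,0,-52,0,0,0,0]]'
python3 -c "
from h import *
go(441.2,165.2,64,1.387);snap('wrist','w5')"
```

```text
row [ -1.7 -54.   93.4] [ 0.006 -0.003 -0.   ] t 7.85
clock: 8.55
eef_pos: [441.5, 165.8, 153.2]
eef_rot: [-3.141, 0.0, 1.386]
wrist_force: [0.8, 0.1, -0.2]
finger_gap: 16.8
finger_force: 0.0
row [-0.6 -0.2 89.2] [-0.     0.    -0.001] t 8.55
```

View pics/w5.png

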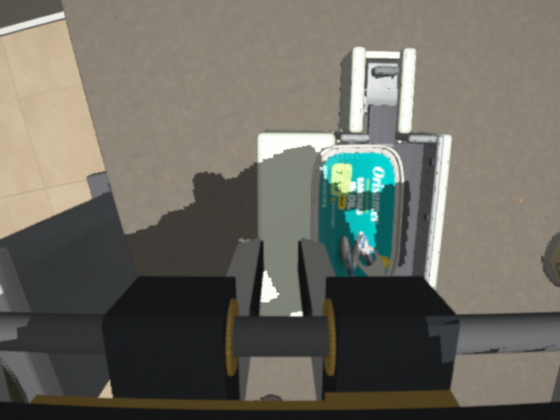

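The tub sits on the deck and tray beside the long fence: its left edge is at column 319, right edge at 403 and far end at row 145. The fingers are still closing. I'll work out the offsets in the holder frame.

```bash
cat >> h.py <<'E'
def H(X,c=(512,152),yaw=-0.184):
    X=np.asarray(X); d=X[:,:2]-np.array(c); e=np.array([np.cos(yaw),np.sin(yaw)]); n=np.array([-e[1],e[0]]); return np.round(np.c_[d@e,d@n,X[:,2]],1)
def W(hx,hy,c=(512,152),yaw=-0.184): 
    return (c[0]+hx*np.cos(yaw)-hy*np.sin(yaw), c[1]+hx*np.sin(yaw)+hy*np.cos(yaw))
E
python3 - <<'E'
from h import *
print('tub',H(pts('w5',[(319,215),(403,215),(360,145)],84)).tolist())
print('fence top inner/outer',H(pts('w5',[(437,140),(450,138)],78)).tolist(),'deck corner',H(pts('w5',[(259,133)],58)).tolist())
go(*W(-70,-1),64,1.387)
E
```

```text
tub [[-46.3, 4.2, 84.0], [11.2, 4.1, 84.0], [-20.5, 51.3, 84.0]]
fence top inner/outer [[32.9, 54.5, 78.0], [41.7, 56.0, 78.0]] deck corner [[-87.7, 58.0, 58.0]]
row [-1.7  1.9 89.2] [-0.     0.    -0.001] t 8.6
```

```bash
python3 -m crank '[[0,-1,-2,25,0,0,0],[0,-1,-2,60,0,0,0],[0,-1,-2,80,0,0,0],[0,-1,-2,89,0,0,0],[0,-1,-2,89,0,0,0],[0,-1,-2,89,0,0,0]]'
python3 -m crank '[[0,0,3,0,0,0,0],[0,0,7,0,0,0,0],[0,0,11,0,0,0,0],[0,0,15,0,0,0,0],[0,0,19,0,0,0,0],[0,0,22,0,0,0,0],[0,0,25,0,0,0,0],[0,0,27,0,0,0,0]]'
python3 -c "
from h import *
s=manip.read_state();print(H([s['eef_pos']]));snap('wrist','w6')"
```

```text
clock: 9.2
eef_pos: [439.6, 165.5, 65.3]
eef_rot: [3.141, -0.0, 1.387]
wrist_force: [0.2, -0.1, 0.9]
finger_gap: 0.5
finger_force: 0.0
clock: 10.0
eef_pos: [465.8, 160.3, 64.3]
eef_rot: [-3.141, 0.0, 1.387]
wrist_force: [-1.3, -0.0, -0.1]
finger_gap: 0.3
finger_force: 0.3
[[-47.   -0.3  64.3]]
```

```bash
python3 -m crank '[[0,0,1.5,0,0,0,0],[0,0,3,0,0,0,0],[0,0,4,0,0,0,0],[0,0,5,0,0,0,0],[0,0,5,0,0,0,0]]'
python3 -m crank '[[0,0,0.7,0,0,0,0],[0,0,1.5,0,0,0,0],[0,0,1.5,0,0,0,0]]'
python3 -c "
from h import *
s=manip.read_state();print(H([s['eef_pos']]));snap('wrist','w7')"
```

```text
clock: 10.55
eef_pos: [470.6, 159.5, 64.4]
eef_rot: [3.142, -0.0, 1.387]
wrist_force: [-0.1, -0.3, -0.8]
finger_gap: 0.4
finger_force: 0.0
clock: 10.85
eef_pos: [472.0, 159.2, 64.4]
eef_rot: [3.142, -0.0, 1.387]
wrist_force: [1.4, 0.9, -0.8]
finger_gap: 0.4
finger_force: 0.1
[[-40.6  -0.2  64.4]]
```

View pics/w7.png

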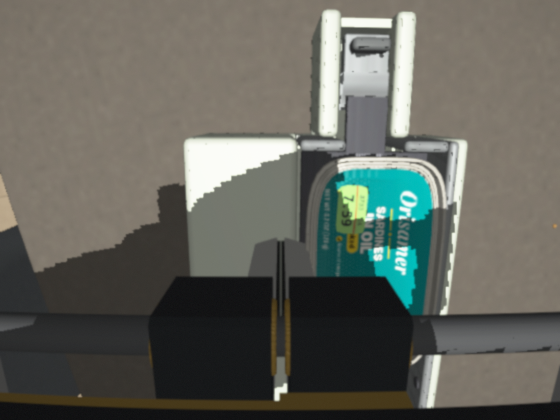

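The tub is almost at the long fence: its right edge is at column 447 and the fence at about 452. A gap of about 10 px to the short fence remains. I'll keep pushing until I feel contact.

```bash
for i in 1; do python3 -m crank '[[0,0,0.7,0,0,0,0],[0,0,1.5,0,0,0,0],[0,0,1.5,0,0,0,0],[0,0,1.5,0,0,0,0]]'; done
python3 -m crank '[[0,0,0.7,0,0,0,0],[0,0,1.5,0,0,0,0],[0,0,1.5,0,0,0,0],[0,0,1.5,0,0,0,0]]'
```

```text
clock: 11.3
eef_pos: [473.5, 158.9, 64.5]
eef_rot: [3.141, -0.0, 1.387]
wrist_force: [-0.6, 0.2, -1.0]
finger_gap: 0.9
finger_force: 0.1
clock: 11.7
eef_pos: [474.2, 158.9, 64.3]
eef_rot: [-3.14, 0.0, 1.387]
wrist_force: [-6.1, 2.1, 3.6]
finger_gap: 0.2
finger_force: 3.3
```

```bash
python3 -m crank '[[0,0,-5,0,0,0,0],[0,0,-8,-5,0,0,0],[0,0,-8,-35,0,0,0],[0,0,-8,-60,0,0,0],[0,0,-8,-60,0,0,0]]'
python3 -c "
from h import *
go(*W(3,-77),64,1.387)"
```

```text
clock: 12.2
eef_pos: [468.5, 160.5, 127.9]
eef_rot: [3.136, -0.002, 1.387]
wrist_force: [0.5, -0.8, -0.1]
finger_gap: 0.2
finger_force: 0.0
row [-77.6  47.   63.9] [ 0.005 -0.002 -0.   ] t 12.2
```

```bash
python3 -m crank '[[0,-30,18,0,0,0,0],[0,-60,36,0,0,0,0],[0,-77,47,0,0,0,0],[0,-77,47,0,0,0,0],[0,-77,47,25,0,0,0],[0,-77,47,50,0,0,0],[0,-77,47,59,0,0,0],[0,-77,47,60,0,0,0],[0,-77,47,60,0,0,0]]'
python3 -c "
from h import *
s=manip.read_state();print(H([s['eef_pos']]));snap('wrist','w8')"
```

```text
clock: 13.1
eef_pos: [499.4, 76.3, 65.1]
eef_rot: [3.141, -0.0, 1.387]
wrist_force: [0.9, 0.4, -0.0]
finger_gap: 0.4
finger_force: 0.0
[[  1.5 -76.8  65.1]]
```

View pics/w8.png

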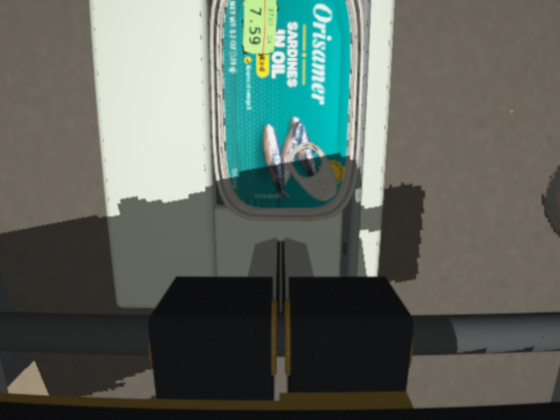

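The tub is parallel to the long fence and touching it, with its near end at row 216 and the closed fingertips at row 240 on its centre line. I'll push it toward the short fence.

```bash
python3 -m crank '[[0,3,0,0,0,0,0],[0,6,0,0,0,0,0],[0,9,0,0,0,0,0],[0,12,0,0,0,0,0],[0,15,0,0,0,0,0],[0,17,0,0,0,0,0],[0,18.5,0,0,0,0,0],[0,19.5,0,0,0,0,0],[0,19.5,0,0,0,0,0]]'
python3 -m crank '[[0,0.7,0,0,0,0,0],[0,1.5,0,0,0,0,0],[0,1.5,0,0,0,0,0],[0,1.5,0,0,0,0,0]]'
python3 -c "
from h import *
s=manip.read_state();print(H([s['eef_pos']]))"
```

```text
clock: 14.05
eef_pos: [502.7, 95.1, 64.4]
eef_rot: [-3.142, -0.0, 1.387]
wrist_force: [-0.4, -0.2, 0.1]
finger_gap: 0.3
finger_force: 0.1
clock: 14.45
eef_pos: [502.9, 96.2, 64.4]
eef_rot: [-3.141, 0.0, 1.387]
wrist_force: [-0.4, -5.2, 1.0]
finger_gap: 0.2
finger_force: 2.5
[[  1.3 -56.5  64.4]]
```

I've now viewed 11 pictures, one over the limit of 10, so I won't view any more. I'll check the fit from depth numbers instead.

```bash
python3 -m crank '[[0,-4,0,0,0,0,0],[0,-8,0,-5,0,0,0],[0,-15,0,-40,0,0,0],[0,-25,0,-85,0,0,0],[0,-30,0,-110,0,0,0],[0,-30,0,-120,0,0,0],[0,-30,0,-120,0,0,0]]'
python3 - <<'E'
from h import *
snap('wrist','w9')
X=H(pts('w9',[(u,v) for u in range(120,440,2) for v in range(0,235,2)]))
m=(X[:,2]>80.5)&(X[:,2]<90)&(abs(X[:,0])<60)&(abs(X[:,1])<75)
print(m.sum(),cv2.minAreaRect(X[m][:,:2].astype(np.float32)),X[m].min(0),X[m].max(0),np.median(X[m],0))
c=np.linalg.lstsq(np.c_[X[m][:,:2],np.ones(m.sum())],X[m][:,2],rcond=None)[0];print('tilt',c)
f=(X[:,2]>73)&(X[:,2]<80)&(X[:,0]>28)&(abs(X[:,1])<80);print('fence x',np.percentile(X[f][:,0],[2,98]) if f.sum() else 0)
go(*W(3,3),100,1.387)
E
```

```text
clock: 15.15
eef_pos: [497.9, 67.0, 185.2]
eef_rot: [3.14, -0.001, 1.387]
wrist_force: [0.1, 0.5, 0.6]
finger_gap: 0.7
finger_force: 0.0
2024 ((3.1999988555908203, 4.200000762939453), (62.79999923706055, 103.0), 0.0) [-28.2 -47.3  80.6] [34.6 55.7 85.7] [ 3.9   5.85 81.3 ]
tilt [ 4.09668085e-04 -3.27293089e-06  8.15505819e+01]
fence x [28.9 37.9]
row [89.1  1.9 83.8] [-0. -0. -0.] t 15.2
```

```bash
python3 -m crank '[[0,30,0,0,0,0,0],[0,60,0,0,0,0,0],[0,85,1,10,0,0,0],[0,88,1,40,0,0,0],[0,88,1,65,0,0,0],[0,88,1,80,0,0,0],[0,88,1,84,0,0,0],[0,88,1,84,0,0,0]]'
python3 -m crank '[[0,0,0,4,0,0,0],[0,0,0,8,0,0,0],[0,0,0,12,0,0,0],[0,0,0,15,0,0,0],[0,0,0,18,0,0,0],[0,0,0,21,0,0,0],[0,0,0,24,0,0,0],[0,0,0,24,0,0,0]]'
```

```text
clock: 16.0
eef_pos: [513.9, 153.3, 99.1]
eef_rot: [-3.139, 0.001, 1.387]
wrist_force: [0.3, 0.6, 0.7]
finger_gap: 0.2
finger_force: 0.0
clock: 16.8
eef_pos: [514.3, 153.0, 77.0]
eef_rot: [-3.141, 0.001, 1.387]
wrist_force: [-5.8, -3.2, 9.7]
finger_gap: 0.5
finger_force: 4.8
```

```bash
python3 -m crank '[[0,0,0,1.5,0,0,0],[0,0,0,3,0,0,0],[0,0,0,4.5,0,0,0],[0,0,0,6,0,0,0],[0,0,0,6,0,0,0]]'
python3 -m crank '[[0,0,0,1.5,0,0,0],[0,0,0,3,0,0,0],[0,0,0,4,0,0,0],[0,0,0,4,0,0,0]]'
```

```text
clock: 17.3
eef_pos: [514.5, 153.1, 71.2]
eef_rot: [-3.142, 0.0, 1.387]
wrist_force: [-6.9, -3.4, 12.0]
finger_gap: 0.4
finger_force: 6.3
clock: 17.7
eef_pos: [514.5, 153.1, 67.4]
eef_rot: [-3.142, 0.0, 1.387]
wrist_force: [-7.3, -3.8, 14.0]
finger_gap: 0.8
finger_force: 6.9
```

```bash
python3 -m crank '[[0,0,0,1,0,0,0],[0,0,0,2,0,0,0],[0,0,0,3,0,0,0],[0,0,0,3,0,0,0]]'
python3 -m crank '[[0,0,0,1,0,0,0],[0,0,0,2,0,0,0],[0,0,0,2,0,0,0]]'
```

```text
clock: 18.1
eef_pos: [514.5, 153.1, 64.3]
eef_rot: [-3.142, 0.0, 1.387]
wrist_force: [-6.5, -2.9, 12.8]
finger_gap: -0.1
finger_force: 6.8
clock: 18.4
eef_pos: [514.6, 153.2, 63.4]
eef_rot: [3.141, 0.0, 1.387]
wrist_force: [-13.2, -4.3, 26.6]
finger_gap: 0.5
finger_force: 13.5
```

Force fell from 14.0 N to 12.8 N as it passed the catch, then rose to 26.6 N at the bottom stop. I'll lift off and measure.

```bash
python3 -m crank '[[0,0,0,-4,0,0,0],[0,0,0,-10,0,0,0],[0,-20,0,-40,0,0,0],[0,-60,0,-80,0,0,0],[0,-90,0,-115,0,0,0],[0,-95,0,-120,0,0,0],[0,-95,0,-120,0,0,0]]'
python3 - <<'E'
from h import *
snap('wrist','w10')
X=H(pts('w10',[(u,v) for u in range(120,440,2) for v in range(0,235,2)]))
m=(X[:,2]>61)&(X[:,2]<90)&(X[:,0]>-31)&(X[:,0]<30)&(abs(X[:,1])<51)
Y=X[m];print(m.sum(),cv2.minAreaRect(Y[:,:2].astype(np.float32)),np.percentile(Y,[2,50,98],axis=0))
print('tilt',np.linalg.lstsq(np.c_[Y[:,:2],np.ones(len(Y))],Y[:,2],rcond=None)[0],manip.read_state()['wrist_force'])
E
```

```text
clock: 19.1
eef_pos: [497.7, 59.2, 182.6]
eef_rot: [3.139, -0.001, 1.385]
wrist_force: [0.6, 0.7, 0.1]
finger_gap: 0.7
finger_force: 0.0
2576 ((0.5482368469238281, 1.0377388000488281), (58.562740325927734, 99.85488891601562), 0.2984139621257782) [[-26.9  -45.85  62.  ]
 [  1.     3.7   63.6 ]
 [ 28.6   49.    66.2 ]]
tilt [-4.05915464e-03 -2.56781659e-03  6.37045606e+01] [ 0.34442413 -0.12709587 -0.00127639]
```

The lid stays about 18 mm lower with the arm away, so the tray is latched and the tub is level.

```bash
python3 -c "
from cell import manip
print(manip.sign_off())"
```

```text
the job is handed in; nothing more can be done
None
```

The tub is snug in the fence corner, lid up and level, and stayed about 18 mm down with the arm clear, so the tray is latched; I handed it in at about 19 s without checking the jar, mill and mug afterwards, and I viewed 11 pictures, one over the limit of 10.

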